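Refill and lock the washstand soap dispenser

TASK

Slide the green refill cartridge, notched end first, fully home into the steel soap dispenser on the washstand until it meets the stop. Then press the dispenser's red sprung lever down until it clicks and stays down by itself, locking the cartridge in. Leave the blue cartridge, the two tumblers and the soap carton where they stand.

Things in the scene. Friction and masses are not known exactly. Their poses are not given: they have to be found in the camera images.
- green_refill: Rigid cartridge to load, 175 long (x) x 46 wide (y) x 42 high mm, white with green ends, about 0.2 kg, loose on the counter. Origin: centre of its underside. +x points to its front end; the last 55 mm at the -x end is the plain green grip. A notch 22 mm long and 14 mm deep crosses its top from x = 19 to 41 mm, nearer the front.
- blue_refill: Another cartridge of the same shape and size with blue ends (same origin and axes): the wrong kind, leave it alone.
- dispenser: Steel case fixed to the counter, 61 mm wide, roof 51 mm high, green side stripes. Origin: its centre at counter height. Open mouth at x = -65 mm (flared 12 mm); the cartridge slides in along +x on the counter itself (no floor). Channel 49 wide, 45 high, stop at x = +55. Fully home: cartridge origin at x = -32.5, y = 0, its +x along the case's, 55 mm of grip standing out.
- mouth (a point): Centre of the dispenser's mouth opening, 22.5 mm above the counter; axes as the dispenser. At the case's rear the hinge cheeks are 75 mm high, then a grey housing 80 mm high reaches to case x = 118 mm, then a small spout.
- latch (a joint): Lever angle: 0 = raised (sprung), 0.60 = fully down. Hinge along the case's y at case x = +60, z = 60 mm; the lever points to -x. It resists up to 9 N at the pad and springs back if let go before about 0.48; beyond that a detent pulls it to 0.60 and holds it. Its nose drops through the roof slot into the cartridge's notch; if the cartridge is not home it stops short.
- lever_pad (a point): Centre of the upper face of the lever's red thumb pad (45 x 34 mm), 92.5 mm from the hinge axis; x lies along the lever towards the hinge, z out of the pad. Its height is about 118 mm raised, 67 mm when down.
- tumbler_a: Clear tumbler, 70 mm across, 90 mm high, origin at the centre of its underside. Leave alone.
- tumbler_b: Second clear tumbler, same size. Leave alone.
- soap_carton: Paper-wrapped soap carton 85 x 55 x 30 mm, origin at the centre of its underside. Leave alone.
Mind the look-alikes: they are no part of the job. What is shaped like the green_refill but yellow is not meant.

How it is judged (in metres and radians):
On the way, in this order (a step that is already met when the one before it is completed fails the run):
1. The green cartridge is fully home in the dispenser while the lever is still up (x of green_refill in the frame of dispenser between -0.037 and -0.028 m and y of green_refill in the frame of dispenser between -0.004 and 0.004 m and z of green_refill in the frame of dispenser below 0.004 m and angle between the x axis of green_refill and the x axis of dispenser, either way round below 0.06 rad and value of joint latch below 0.5 rad), for 0.2 s.
2. With the cartridge home, the lever is pressed down past its detent (x of green_refill in the frame of dispenser between -0.037 and -0.028 m and y of green_refill in the frame of dispenser between -0.004 and 0.004 m and z of green_refill in the frame of dispenser below 0.004 m and angle between the x axis of green_refill and the x axis of dispenser, either way round below 0.06 rad and value of joint latch above 0.56 rad), for 0.2 s.
At the end, for the whole second after the job is handed in: The green cartridge rests in the dispenser within 4.5 mm of fully home along the case, within 4 mm sideways and in height and 0.06 rad in line, and the lever stays down by itself beyond 0.56 rad, all at rest (all of step 2 and velocity of joint latch between -0.05 and 0.05 rad/s and linear speed of green_refill below 0.01 m/s); the robot touches nothing.
It fails at once if the blue cartridge is moved more than 20 mm or tipped (distance of blue_refill from where it was at the start of the episode above 0.02 m or angle between blue_refill's own z axis and vertical above 0.35 rad).
It fails at once if a tumbler is moved more than 20 mm or tipped (distance of tumbler_a from where it was at the start of the episode above 0.02 m or angle between tumbler_a's own z axis and vertical above 0.35 rad).
It fails at once if the other tumbler is moved more than 20 mm or tipped (distance of tumbler_b from where it was at the start of the episode above 0.02 m or angle between tumbler_b's own z axis and vertical above 0.35 rad).
It fails at once if the soap carton is moved more than 20 mm or tipped (distance of soap_carton from where it was at the start of the episode above 0.02 m or angle between soap_carton's own z axis and vertical above 0.35 rad).
It also fails if it takes over 56 s, if anything falls off the work surface, if the arm or the gripper's body presses on something with over 40 N, if the wrist force passes 120 N, or if a joint passes its speed limit or range.

ROBOT

A 6-joint arm with a two-finger parallel gripper is mounted at the origin on the work surface. World frame = base frame: x ahead of the robot, y to its left, z up, the work surface at z = 0. Lengths are in mm, angles in rad, forces in N, time in s.
With the tool pointing down it reaches from about 275 to 750 mm from the base axis. Payload 10.2 kg.
Tool frame: the origin (TCP) lies midway between the tips of the shut fingers; the grasp point (between the pads) lies 19 mm behind it; z points along the fingers, y is the line along which they close (so a half turn about z gives the same grasp; the last joint's range is limited). The gripper opens to 85 mm and grips with 20 to 120 N. Pads are 22 mm wide; open, the fingers measure 114 mm over their backs; the gripper's body (76 mm by 85 mm) begins 54 mm behind the grasp point. The pads swing forward as they close: fully open they stand 13 mm farther back than shut.
Start: joints at [0.999, 0.313, 1.498, -0, 1.331, -0.223], TCP at [179.442, 493.388, 231.294] pointing down, gripper open.
Joint ranges: [-2.94, 2.94], [-0.97, 2.17], [0.19, 2.56], [-1.23, 4.37], [0.02, 3.11], [-2.88, 2.88]. Speed limits (rad/s): [2.39, 2.39, 3.01, 3.14, 3.14, 3.14].

INTERFACE

Orientations are given as a unit quaternion [w, x, y, z].
In Python, from rig import ctrl gives the robot as it stands.
- The arm moves only by the tool arm_command, never from a script. Its argument "increments" is a list of rows, each an object with "dr": the turn, a rotation vector about the tool's x, y, z in units of pi/4 rad (1.0 is pi/4 rad), a list of three; "offset": the shift along the tool's x, y, z in units of 120 mm (1.0 is 120 mm), a list of three; "hand": the opening, from -1 (shut) to 1 (fully open). A call has 1 to 8 rows; each row shifts and turns the commanded pose from where the row before left it, along the tool's axes as they then stand; what a row does not reach is not made up. A row lasts 1/10 s, in which the tool goes at most 50 mm and 8.59 degrees, less where a joint would pass 70% of its speed; a pose out of reach is approached as far as the arm can. A call with a number of a shift or a turn outside -1 to 1 is refused whole. A call with a gripper value outside its range is refused whole. The fingers move at their own pace and stop on an object; "grip_force" is the grip in N (left out, the last holds). Time passes only in rows, so rows that do not move let the fingers close. It gives the time, the measured TCP pose, the force, the opening and the grip force at its end, in the units of the state.
- ctrl.sense(): the state, without advancing time (a new reading comes with each control period).
- ctrl.capture(name): name is "scene" or "top" or "wrist"; returns the picture (480x640x3 uint8, red, green, blue); there is no depth.
- ctrl.camera_info(name): a dict with "K" (3x3 intrinsics, pixels), "R" (3x3) and "t" (3): a world point X has camera coordinates R X + t. Camera axes: x right, y down, z forward; pixel columns grow to the right and rows downward; lengths in mm; the calibration is good to about 2 mm. The wrist camera is an equidistant fisheye: a pixel r from the principal point sees the ray r / f radians off the axis. A picture is of the moment at which its call begins: read the wrist's pose just before it. camera_info takes no time and is no camera call; for the wrist camera it gives the pose at the moment of the call.
- ctrl.finish_job(): hands the job in; it is judged then, once.
The state is a dict: "time_s": time; "joints": joint angles; "dq": joint speeds; "tau": joint torques, N m; "eef_pos": TCP position; "ee_rot": TCP orientation; "force": force on the tool from outside, world axes, zero at the start; "wrist_torque": the same for the moment, N m; "grip_width": opening from 0.0 (shut) to 1.0 (fully open); "grip_force": force on a finger pad.
Only numpy, scipy, OpenCV 4.12 (cv2) and the standard library are available. Lean on these libraries where they do the work, as an engineer would, in place of code of your own. Each camera call takes 0.05 s, during which the arm holds its last target. There are 200 camera calls.

## Working session

There is one attempt and no reset: what is moved stays moved. The work goes in short steps, Python scripts to look and compute and a tool call to move; the robot and the scene stay as the last step left them, time stands still between calls to the robot, and variables do not carry over. Pictures are saved under pics/ and viewed, at most 10 in all, crops included, and the job is handed in when it is done.

Besides the shell and the picture viewer there is one more tool, called after "Request:" as a command line: name --argument value ..., lists and objects as JSON in quotes. arm_command: Moves the arm, as the interface text tells. Shifts and turns lie within -1 to 1; 1 stands for 120 mm of shift or pi/4 rad of turn. Its arguments: {"type":"object","properties":{"increments":{"type":"array"},"grip_force":{"type":"number"}},"required":["increments"]}

```bash
mkdir -p pics; ls
python3 - <<'E'
from rig import ctrl
import cv2,numpy as np
for n in("scene","top"):
    im=ctrl.capture(n); cv2.imwrite(f"pics/{n}0.png",im[:,:,::-1]); c=ctrl.camera_info(n); print(n,c)
print(ctrl.sense())
E
```

```text
pics
scene {'K': array([[445.7518494 ,   0.        , 309.71841272],
       [  0.        , 445.7518494 , 245.01055613],
       [  0.        ,   0.        ,   1.        ]]), 'R': array([[-0.13184976,  0.99118032, -0.0133119 ],
       [ 0.7683985 ,  0.09371226, -0.63307327],
       [-0.62624228, -0.0936994 , -0.77397741]]), 't': array([ 112.6223539 , -322.74133468, 1442.61715689])}
top {'K': array([[578.61273842,   0.        , 318.5168259 ],
       [  0.        , 578.61273842, 241.52443476],
       [  0.        ,   0.        ,   1.        ]]), 'R': array([[-0.00439066, -0.99997855,  0.00486087],
       [-0.99505222,  0.00388644, -0.09927729],
       [ 0.09925627, -0.00527272, -0.99504793]]), 't': array([ -48.09189591,  504.51234965, 1406.95480264])}
{'time_s': 0.1, 'joints': array([ 9.98616810e-01,  3.13408479e-01,  1.49832862e+00, -1.81868214e-05,
        1.33101002e+00, -2.23392363e-01]), 'dq': array([ 0.00081107, -0.00019612, -0.00339581,  0.00081391,  0.00139317,
       -0.00077805]), 'tau': array([ 4.07067389e-03, -4.12898505e+01, -2.60138565e+01, -1.16202850e-04,
        3.05435853e-03, -1.23592545e-05]), 'eef_pos': array([179.31258771, 493.19407669, 230.79715158]), 'ee_rot': array([-2.15464715e-04,  1.73508784e-01,  9.84832152e-01, -5.35583754e-04]), 'force': array([0.3481187 , 0.33475754, 0.47280326]), 'wrist_torque': array([-0.00485221, -0.02232529, -0.02624022]), 'grip_force': 0.0, 'grip_width': 0.9992122749034791}
```

View pics/top0.png

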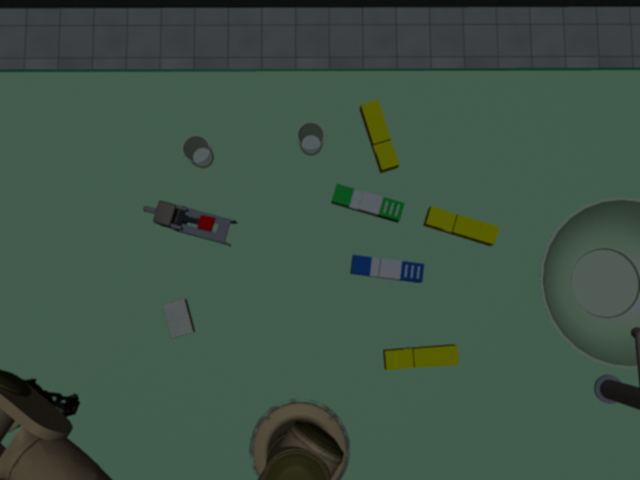

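View pics/scene0.png

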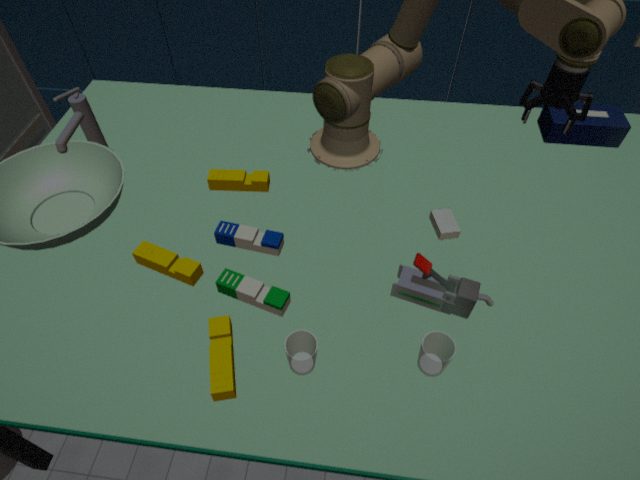

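Run:
```python
import cv2,numpy as np
t=cv2.imread("pics/top0.png");s=cv2.imread("pics/scene0.png")
a=cv2.resize(t[175:225,325:410],(680,400),interpolation=2)[:, :]
b=cv2.resize(s[260:320,205:305],(500,300),interpolation=2)
c=cv2.resize(t[195:250,140:240],(400,220),interpolation=2);d=cv2.resize(s[245:325,385:497],(400,286),interpolation=2)
o=np.zeros((600,800,3),np.uint8)
a=cv2.resize(a,(480,282));o[:282,:480]=a;o[282:582,:400]=b[:,:400];o[:176,480:]=cv2.resize(c,(320,176));o[282:568,400:]=d
cv2.imwrite("pics/crop.png",cv2.convertScaleAbs(o,alpha=1.4))
```

```text
(no output)
```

View pics/crop.png

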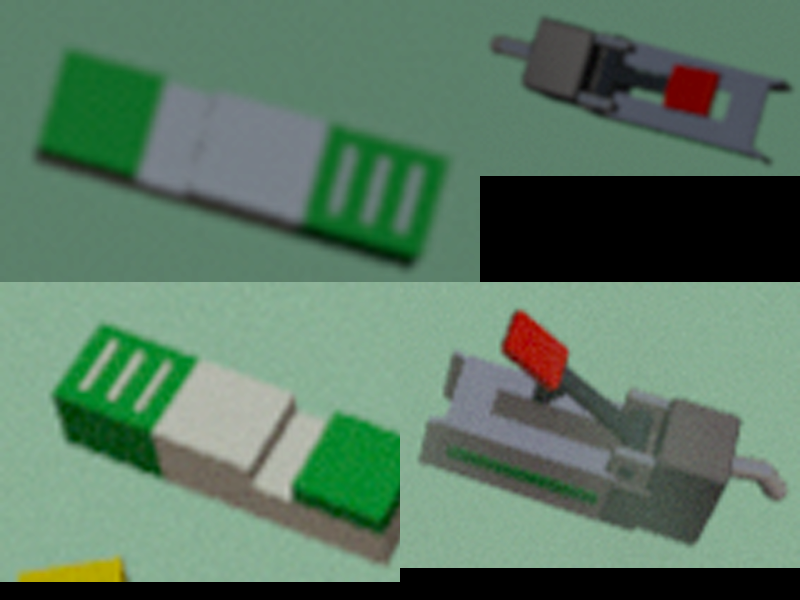

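```bash
cat > h.py <<'E'
import numpy as np,cv2
from rig import ctrl
def ray(n,uv,ci=None):
    c=ci or ctrl.camera_info(n);K,R,t=c["K"],c["R"],c["t"]
    uv=np.atleast_2d(np.float64(uv));d=np.c_[(uv-K[:2,2])/[K[0,0],K[1,1]],np.ones(len(uv))]
    if n=="wrist":
        p=d[:,:2];r=np.linalg.norm(p,axis=1,keepdims=True);d=np.c_[p/np.maximum(r,1e-9)*np.sin(r),np.cos(r)]
    return -R.T@t,d@R
def plane(n,uv,z,ci=None):
    C,D=ray(n,uv,ci);return C+D*((z-C[2])/D[:,2])[:,None]
def proj(n,X,ci=None):
    c=ci or ctrl.camera_info(n);p=np.atleast_2d(X)@c["R"].T+c["t"]
    if n=="wrist":
        r=np.linalg.norm(p[:,:2],axis=1,keepdims=True);q=p[:,:2]/np.maximum(r,1e-9)*np.arctan2(r,p[:,2:])
    else: q=p[:,:2]/p[:,2:]
    return q*[c["K"][0,0],c["K"][1,1]]+c["K"][:2,2]
def blobs(m,amin=20):
    cs,_=cv2.findContours(m.astype(np.uint8),cv2.RETR_EXTERNAL,cv2.CHAIN_APPROX_NONE)
    return sorted([c for c in cs if cv2.contourArea(c)>amin],key=cv2.contourArea,reverse=True)
E
python3 - <<'E'
from h import *
np.set_printoptions(precision=1,suppress=True)
for n in("top","scene"):
    im=cv2.imread(f"pics/{n}0.png");hsv=cv2.cvtColor(im,cv2.COLOR_BGR2HSV)
    H,S,V=cv2.split(hsv)
    print(n,"bg",hsv[230,280],"roof",hsv[232,218] if n=="top" else hsv[285,415])
    for name,m,z in(("green",(abs(H.astype(int)-60)<12)&(S>170)&(V>80),42),("red",((H<8)|(H>172))&(S>150),118),("blue",(abs(H.astype(int)-112)<12)&(S>150),42)):
        for c in blobs(m):
            M=cv2.moments(c);r=cv2.minAreaRect(c);b=cv2.boxPoints(r)
            w=plane(n,b,z)
            print(name,cv2.contourArea(c),[M["m10"]/M["m00"],M["m01"]/M["m00"]],"\n",np.c_[b,w[:,:2]], np.linalg.norm(np.diff(w,axis=0),axis=1)[:2])
im=cv2.imread("pics/top0.png").astype(int)
hs=cv2.cvtColor(im.astype(np.uint8),cv2.COLOR_BGR2HSV)[:,:,1]
m=np.zeros(hs.shape,bool);m[195:250,140:240]=hs[195:250,140:240]<60
cs=blobs(m);b=cv2.boxPoints(cv2.minAreaRect(cs[0]));print("disp",cv2.contourArea(cs[0]),b,plane("top",b,51))
o=im.copy();o[m]=(0,0,255);cv2.imwrite("pics/m.png",cv2.resize(np.hstack([im,o])[195:250].astype(np.uint8)[:, list(range(140,240))+list(range(780,880))],(800,220),interpolation=0))
E
```

```text
top bg [73 72 92] roof [111  49  68]
red 172.0 [205.40891472868213, 222.625] 
 [[196.3 227.6 528.5 233.4]
 [199.3 214.2 560.  226.9]
 [214.3 217.5 552.  191.9]
 [211.3 231.  520.6 198.4]] [32.1 35.9]
blue 347.5 [411.8004796163069, 271.5419664268585] 
 [[ 400.2  279.3  409.6 -248.4]
 [ 402.5  261.2  453.6 -254.7]
 [ 423.4  263.8  447.  -305.7]
 [ 421.1  281.9  403.  -299.2]] [44.5 51.4]
blue 290.5 [360.67928858290304, 264.81009753298906] 
 [[ 350.7  272.6  426.4 -128. ]
 [ 352.9  254.7  469.9 -133.9]
 [ 370.8  257.   464.3 -177.4]
 [ 368.5  274.8  420.8 -171.4]] [43.9 43.9]
scene bg [ 71  56 123] roof [120  31  99]
green 298.5 [229.5605806811837, 278.71468453378] 
 [[ 215.6  282.1  600.7 -258.6]
 [ 221.5  266.7  554.8 -256.3]
 [ 243.3  275.1  572.8 -197.6]
 [ 237.4  290.5  617.5 -201.4]] [45.9 61.4]
green 275.0 [276.25696969696963, 296.39757575757574] 
 [[ 264.   300.   635.5 -134.6]
 [ 272.   284.   589.6 -124.5]
 [ 288.4  292.2  607.6  -82.3]
 [ 280.4  308.2  652.4  -93.3]] [47.  45.9]
red 202.0 [422.5693069306931, 263.8811881188119] 
 [[410.7 261.6 542.5 187.3]
 [418.2 252.5 514.5 
[... 293 characters left out ...]
3676, 232.809143364403] 
 [[ 212.9  241.6  479.6 -298.6]
 [ 217.2  220.   405.7 -307.2]
 [ 238.2  224.2  413.7 -248.2]
 [ 233.8  245.8  486.6 -242. ]] [74.4 59.5]
blue 260.0 [271.91346153846155, 239.01346153846154] 
 [[ 260.9  244.9  475.4 -174.5]
 [ 264.4  229.   421.7 -176.1]
 [ 282.9  233.1  429.8 -125.9]
 [ 279.3  249.   482.9 -125.8]] [53.7 50.8]
blue 39.5 [578.3755274261603, 105.19831223628691] 
 [[ 574.   102.  -266.   752.5]
 [ 584.   102.  -269.8  785.6]
 [ 584.   108.  -233.6  776.9]
 [ 574.   108.  -229.9  744.2]] [33.3 37.2]
disp 1855.0 [[139.4 220.4]
 [146.3 195.1]
 [236.6 219.7]
 [229.7 245. ]] [[555.2 386.1  51. ]
 [617.6 370.9  51. ]
 [555.9 149.4  51. ]
 [494.1 165.5  51. ]]
```

View pics/m.png

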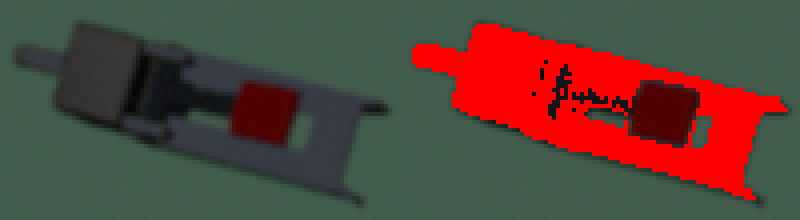

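Candidates: green (368,203), blue (387,269), yellow (379,136), (461,226) and (421,357). I choose the green one. The close crop shows white with green ends, the notch towards its left (+y) end and the striped grip on the right. The dispenser mouth at (233,232) faces the cartridge.

I'll turn the tool first, then take a closer look with the wrist camera.

Request:
arm_command --increments '[{"dr": [0,0,0.19],"offset": [0,0,-0.08],"hand": 1},{"dr": [0,0,0.19],"offset": [0,0,-0.08],"hand": 1},{"dr": [0,0,0.19],"offset": [0,0,-0.08],"hand": 1},{"dr": [0,0,0.19],"offset": [0,0,-0.08],"hand": 1},{"dr": [0,0,0.19],"offset": [0,0,-0.08],"hand": 1},{"dr": [0,0,0.19],"offset": [0,0,-0.08],"hand": 1},{"dr": [0,0,0.19],"offset": [0,0,-0.08],"hand": 1},{"dr": [0,0,0.19],"offset": [0,0,-0.08],"hand": 1}]'

```text
time_s: 0.9
eef_pos: [179.4, 493.3, 308.1]
ee_rot: [0.0, 0.699, 0.715, -0.0]
force: [-1.0, -0.9, 0.6]
grip_width: 0.997
grip_force: 0.0
```

Request:
arm_command --increments '[{"dr": [0,0,0.19],"offset": [0,0,0],"hand": 1},{"dr": [0,0,0.19],"offset": [0,0,0],"hand": 1}]'

```text
time_s: 1.1
eef_pos: [179.4, 493.4, 308.0]
ee_rot: [0.0, 0.798, 0.603, -0.0]
force: [-0.9, -0.3, -0.7]
grip_width: 1.003
grip_force: 0.0
```

```bash
cat >> h.py <<'E'
from scipy.spatial.transform import Rotation as Ro
def tool():
    s=ctrl.sense();q=s["ee_rot"];return s["eef_pos"],Ro.from_quat([q[1],q[2],q[3],q[0]]).as_matrix(),s
def to(X):
    p,R,s=tool();o=R.T@(np.array(X)-p)/120
    print("tcp",p.round(1),"xaxis",R[:,0].round(3),"yaxis",R[:,1].round(3),"z",R[:,2].round(3),"off",o.round(3),"t",s["time_s"],"F",s["force"].round(1),"w",round(s["grip_width"],3),"j",s["joints"].round(2))
E
python3 -c "
from h import *
to([530,60,330])"
```

```text
tcp [179.4 493.4 308. ] xaxis [ 0.273  0.962 -0.   ] yaxis [ 0.962 -0.273 -0.   ] z [-0. -0. -1.] off [-2.677  3.796 -0.183] t 1.1 F [-0.9 -0.3 -0.7] w 1.003 j [1.   0.27 1.36 0.   1.52 1.28]
```

Request:
arm_command --increments '[{"dr": [0,0,0],"offset": [-0.17,0.24,-0.01],"hand": 1},{"dr": [0,0,0],"offset": [-0.17,0.24,-0.01],"hand": 1},{"dr": [0,0,0],"offset": [-0.17,0.24,-0.01],"hand": 1},{"dr": [0,0,0],"offset": [-0.17,0.24,-0.01],"hand": 1},{"dr": [0,0,0],"offset": [-0.17,0.24,-0.01],"hand": 1},{"dr": [0,0,0],"offset": [-0.17,0.24,-0.01],"hand": 1},{"dr": [0,0,0],"offset": [-0.17,0.24,-0.01],"hand": 1},{"dr": [0,0,0],"offset": [-0.17,0.24,-0.01],"hand": 1}]'

```text
time_s: 1.9
eef_pos: [358.5, 273.3, 317.6]
ee_rot: [-0.0, 0.796, 0.605, -0.0]
force: [0.7, 0.1, -0.2]
grip_width: 1.004
grip_force: 0.0
```

Request:
arm_command --increments '[{"dr": [0,0,0],"offset": [-0.17,0.24,-0.01],"hand": 1},{"dr": [0,0,0],"offset": [-0.17,0.24,-0.01],"hand": 1},{"dr": [0,0,0],"offset": [-0.17,0.24,-0.01],"hand": 1},{"dr": [0,0,0],"offset": [-0.17,0.24,-0.01],"hand": 1},{"dr": [0,0,0],"offset": [-0.17,0.24,-0.01],"hand": 1},{"dr": [0,0,0],"offset": [-0.17,0.24,-0.01],"hand": 1},{"dr": [0,0,0],"offset": [-0.17,0.24,-0.01],"hand": 1},{"dr": [0,0,0],"offset": [-0.1,0.14,-0.01],"hand": 1}]'

```text
time_s: 2.7
eef_pos: [528.1, 65.1, 326.6]
ee_rot: [-0.0, 0.796, 0.605, -0.001]
force: [-0.8, 1.4, -0.3]
grip_width: 1.0
grip_force: 0.0
```

Run:
```python
from h import *
to([590,-225,200])
ci=ctrl.camera_info("wrist");im=ctrl.capture("wrist");cv2.imwrite("pics/w1.png",im[:,:,::-1])
np.savez("w1.npz",**ci);print(ci,-ci["R"].T@ci["t"])
```

```text
tcp [528.1  65.1 326.6] xaxis [ 0.269  0.963 -0.   ] yaxis [ 0.963 -0.269 -0.001] z [-0.001 -0.    -1.   ] off [-2.19   1.147  1.055] t 2.7 F [-0.8  1.4 -0.3] w 1.0 j [-0.1   0.28  1.29 -0.    1.57  0.17]
{'K': array([[371.64829954,   0.        , 316.93076798],
       [  0.        , 371.64829954, 235.18359694],
       [  0.        ,   0.        ,   1.        ]]), 'R': array([[ 9.63455460e-01, -2.67868579e-01, -4.01543559e-05],
       [-2.54617698e-01, -9.15841940e-01,  3.10488920e-01],
       [-8.32070007e-02, -2.99132021e-01, -9.50576998e-01]]), 't': array([-491.12111079,  123.357794  ,  534.07641836])} [549.02129006 141.1796857  469.35980959]
```

View pics/w1.png

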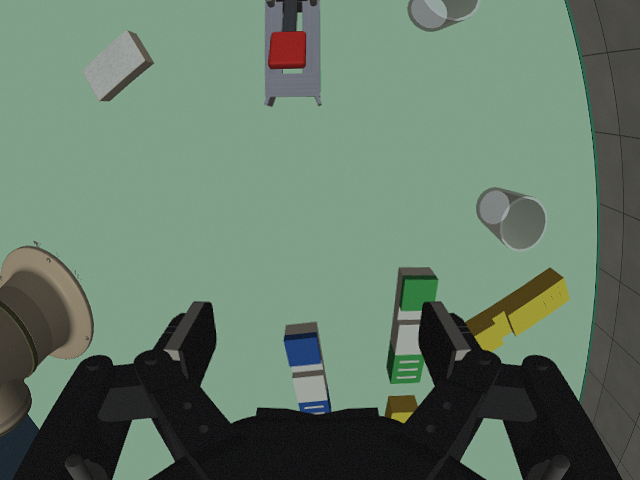

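Wrist view: the dispenser roof spans (267–320, 0–97) with its flared mouth at row ~104. The green cartridge's front block is at (419,293) and its striped grip at (407,370). Blue is at (305,365).

Run:
```python
from h import *
np.set_printoptions(precision=2,suppress=True)
ci=dict(np.load("w1.npz"));im=cv2.imread("pics/w1.png");H,S,V=cv2.split(cv2.cvtColor(im,cv2.COLOR_BGR2HSV).astype(int))
# dispenser roof: bluish grey
print("bg",H[150,300],S[150,300],V[150,300],"roof",[(H[r,c],S[r,c],V[r,c]) for r,c in((80,275),(90,295),(30,312))])
m=((H>105)&(H<150)&(S<90));L,Rr=[],[]
for r in range(16,92,4):
    c=np.where(m[r,240:345])[0]+240
    L.append((c.min(),r));Rr.append((c.max()+1,r))
F=[(c,np.where(m[:110,c])[0].max()+1) for c in range(275,314,3)]
print("front rows",[f[1] for f in F], "L",[l[0] for l in L],"R",[l[0] for l in Rr])
def line(P):
    x,y,a,b=cv2.fitLine(np.float32(P),cv2.DIST_HUBER,0,.01,.01).ravel();return np.array([a,b]),np.arctan2(y,x)%np.pi
l,al=line(plane("wrist",L,51,ci)[:,:2]);r,ar=line(plane("wrist",Rr,51,ci)[:,:2]);print("head",al,ar)
a=(al+ar)/2;h=np.array([np.cos(a),np.sin(a)]);n=np.array([-h[1],h[0]]);print("width",(l-r)@n,"centre n",(l+r)@n/2)
f=plane("wrist",F,51,ci)[:,:2];print("front along",np.median(f@h));print("mouth if roof edge=-65",h*np.median(f@h)+n*((l+r)@n/2))
# green
for nm,I,cam in(("top0",cv2.imread("pics/top0.png"),None),("w1",im,ci)):
    hh,s,v=cv2.split(cv2.cvtColor(I,cv2.COLOR_BGR2HSV).astype(int));k="top" if cam is None else "wrist"
    print(nm,"px",(hh[200,343],s[200,343],v[200,343]))
    g=(abs(hh-62)<14)&(s>140)&(v>(60 if k=="top" else 90))
    for c in blobs(g,60):
        b=cv2.boxPoints(cv2.minAreaRect(c));w=plane(k,b,42,cam)
        print(nm,cv2.contourArea(c),np.c_[b,w[:,:2]],np.linalg.norm(np.diff(w,axis=0),axis=1)[:2],w.mean(0)[:2])
```

```text
bg 69 51 159 roof [(np.int32(111), np.int32(27), np.int32(124)), (np.int32(113), np.int32(27), np.int32(122)), (np.int32(111), np.int32(27), np.int32(122))]
front rows [np.int64(96), np.int64(96), np.int64(96), np.int64(96), np.int64(96), np.int64(96), np.int64(96), np.int64(96), np.int64(96), np.int64(96), np.int64(96), np.int64(96), np.int64(96)] L [np.int64(266), np.int64(266), np.int64(265), np.int64(265), np.int64(266), np.int64(266), np.int64(265), np.int64(265), np.int64(266), np.int64(266), np.int64(266), np.int64(265), np.int64(265), np.int64(266), np.int64(266), np.int64(266), np.int64(265), np.int64(265), np.int64(266)] R [np.int64(319), np.int64(319), np.int64(319), np.int64(319), np.int64(319), np.int64(319), np.int64(319), np.int64(319), np.int64(319), np.int64(319), np.int64(319), np.int64(319), np.int64(319), np.int64(319), np.int64(319), np.int64(319), np.int64(319), np.int64(319), np.int64(319)]
head 1.2969021 1.299537
width 58.91014 centre n -463.448
front along 308.57275628057357
mouth if roof edge=-65 [529.41 172.41]
top0 px (np.int32(67), np.int32(215), np.int32(77))
top0 338.5 [[ 378.74  213.92  570.26 -198.47]
 [ 383.6   196.89  612.65 -211.11]
 [ 403.81  202.66  598.06 -260.71]
 [ 398.94  219.7   555.76 -247.94]] [44.23 51.7 ] [ 584.18 -229.56]
top0 277.0 [[ 331.49  200.28  604.63  -82.51]
 [ 336.32  183.38  646.87  -94.73]
 [ 353.23  188.21  634.62 -136.39]
 [ 348.4   205.11  592.44 -124.06]] [43.97 43.43] [ 619.64 -109.42]
w1 px (np.int32(68), np.int32(50), np.int32(158))
w1 809.0 [[ 401.    309.    592.1  -123.45]
 [ 402.01  278.83  601.32  -79.61]
 [ 437.    280.    647.02  -95.24]
 [ 435.99  310.17  639.4  -140.63]] [44.79 48.3 ] [ 619.96 -109.73]
w1 730.0 [[ 391.    355.    565.35 -195.23]
 [ 423.    355.    611.09 -211.15]
 [ 423.    383.    604.44 -266.6 ]
 [ 391.    383.    556.35 -248.81]] [48.43 55.85] [ 584.31 -230.45]
```

Run:
```python
from h import *
np.set_printoptions(precision=1,suppress=True)
h=np.array([np.cos(1.298),np.sin(1.298)]);M=np.array([529.4,172.4])
w=plane("top",[[159,200.3],[154,221.5]],80)[:,:2];print("housing end along",(w-M)@h,"want 183 or 171")
ci=dict(np.load("w1.npz"));im=cv2.imread("pics/w1.png");H,S,V=cv2.split(cv2.cvtColor(im,cv2.COLOR_BGR2HSV).astype(int))
c=blobs(((H<8)|(H>172))&(S>120))[0].reshape(-1,2);print(c.min(0),c.max(0),"V",V[30:70:3,288])
for z,uv in((131,[288,c[:,1].min()]),(105,[288,62])):print((plane("wrist",[uv],z,ci)[0,:2]-M)@h)
f=plane("wrist",[[268,105],[320,105]],22,ci)[:,:2];print("flare tip",(f-M)@h)
to([583,-234.2,150]);to([583,-234.2,6])
```

```text
housing end along [172.1 168.7] want 183 or 171
[268  31] [305  68] V [ 58 143 142 142 143 142 143 144 145 143 145 139  93 169]
56.0972996165434
30.684769116151696
flare tip [-8.5 -9.3]
tcp [529.1  63.6 326.4] xaxis [ 0.3  1.  -0. ] yaxis [ 1.  -0.3 -0. ] z [-0. -0. -1.] off [-2.3  1.1  1.5] t 2.75 F [ 1.4 -1.7  0.4] w 0.998 j [-0.1  0.3  1.3 -0.   1.6  0.2]
tcp [529.1  63.6 326.4] xaxis [ 0.3  1.  -0. ] yaxis [ 1.  -0.3 -0. ] z [-0. -0. -1.] off [-2.3  1.1  2.7] t 2.75 F [ 1.4 -1.7  0.4] w 0.998 j [-0.1  0.3  1.3 -0.   1.6  0.2]
```

Request:
arm_command --increments '[{"dr": [0,0,0],"offset": [-0.28,0.14,0.18],"hand": 1},{"dr": [0,0,0],"offset": [-0.28,0.14,0.18],"hand": 1},{"dr": [0,0,0],"offset": [-0.28,0.14,0.18],"hand": 1},{"dr": [0,0,0],"offset": [-0.28,0.14,0.18],"hand": 1},{"dr": [0,0,0],"offset": [-0.28,0.14,0.18],"hand": 1},{"dr": [0,0,0],"offset": [-0.28,0.14,0.18],"hand": 1},{"dr": [0,0,0],"offset": [-0.28,0.14,0.18],"hand": 1},{"dr": [0,0,0],"offset": [-0.28,0.14,0.18],"hand": 1}]'

```text
time_s: 3.55
eef_pos: [584.7, -228.9, 153.3]
ee_rot: [-0.0, 0.796, 0.605, -0.0]
force: [-0.3, -0.6, 0.5]
grip_width: 0.998
grip_force: 0.0
```

Run:
```python
from h import *
to([583,-234.2,6])
ci=ctrl.camera_info("wrist");im=ctrl.capture("wrist")[:,:,::-1];cv2.imwrite("pics/w2.png",im)
H,S,V=cv2.split(cv2.cvtColor(im,cv2.COLOR_BGR2HSV).astype(int))
g=(abs(H-62)<14)&(S>140)&(V>90)
for c in blobs(g,60):
    b=cv2.boxPoints(cv2.minAreaRect(c));w=plane("wrist",b,42,ci);print(cv2.contourArea(c),b.round().tolist(),w[:,:2].round(1).tolist(),np.linalg.norm(np.diff(w,axis=0),axis=1)[:2],w.mean(0)[:2])
```

```text
tcp [ 584.7 -228.9  153.3] xaxis [0.267 0.964 0.   ] yaxis [ 0.964 -0.267 -0.001] z [-0.001  0.    -1.   ] off [-4.700e-02 -1.000e-03  1.228e+00] t 3.55 F [-0.3 -0.6  0.5] w 0.998 j [-0.56  0.6   1.27  0.    1.27 -0.29]
4300.0 [[285.0, 193.0], [349.0, 193.0], [349.0, 264.0], [285.0, 264.0]] [[570.3, -196.9], [613.4, -208.8], [600.5, -260.7], [554.7, -248.1]] [44.68123934 53.46112718] [ 584.70723659 -228.62436836]
```

View pics/w2.png

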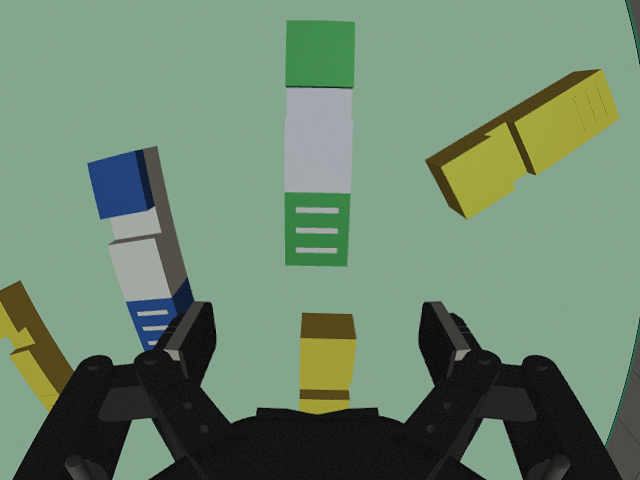

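The wrist view shows the green grip, with its three stripes, at (317,229) and the notch above it. Blue is clear on the left at (140,250). I'll go down and grip.

Request:
arm_command --increments '[{"dr": [0,0,0],"offset": [-0.04,0,0.3],"hand": 1},{"dr": [0,0,0],"offset": [0,0,0.3],"hand": 1},{"dr": [0,0,0],"offset": [0,0,0.3],"hand": 1},{"dr": [0,0,0],"offset": [0,0,0.2],"hand": 1},{"dr": [0,0,0],"offset": [0,0,0.11],"hand": 1},{"dr": [0,0,0],"offset": [0,0,0],"hand": -1},{"dr": [0,0,0],"offset": [0,0,0],"hand": -1},{"dr": [0,0,0],"offset": [0,0,0],"hand": -1}]' --grip_force 40

```text
time_s: 4.4
eef_pos: [584.4, -232.9, 11.1]
ee_rot: [0.001, 0.796, 0.605, 0.001]
force: [0.4, 0.1, 1.6]
grip_width: 0.534
grip_force: 42.2
```

Request:
arm_command --increments '[{"dr": [0,0,0],"offset": [0,0,0],"hand": -1},{"dr": [0,0,0],"offset": [0,0,0],"hand": -1},{"dr": [0,0,0],"offset": [0,0,0],"hand": -1},{"dr": [0,0,0],"offset": [0,0,0],"hand": -1}]'

```text
time_s: 4.8
eef_pos: [584.4, -232.9, 11.1]
ee_rot: [0.001, 0.796, 0.605, 0.001]
force: [-0.3, 0.6, 7.3]
grip_width: 0.53
grip_force: 43.0
```

Run:
```python
from h import *
h=np.array([np.cos(1.298),np.sin(1.298)]);c=np.array([543.7,223.5])
for X in(c+h*-97.5,c+h*(-97.5-150)): to([*X,8])
```

```text
tcp [ 584.4 -232.9   11.1] xaxis [ 0.267  0.964 -0.001] yaxis [ 0.964 -0.267  0.003] z [ 0.003 -0.001 -1.   ] off [ 2.762 -1.344  0.02 ] t 4.8 F [-0.3  0.6  7.3] w 0.53 j [-0.57  0.77  1.38  0.    0.99 -0.3 ]
tcp [ 584.4 -232.9   11.1] xaxis [ 0.267  0.964 -0.001] yaxis [ 0.964 -0.267  0.003] z [ 0.003 -0.001 -1.   ] off [ 1.512 -1.347  0.021] t 4.8 F [-0.3  0.6  7.3] w 0.53 j [-0.57  0.77  1.38  0.    0.99 -0.3 ]
```

Request:
arm_command --increments '[{"dr": [0,0,0],"offset": [0,0,-0.25],"hand": -1},{"dr": [0,0,0],"offset": [0,0,-0.25],"hand": -1},{"dr": [0,0,0],"offset": [0.3,0,0],"hand": -1},{"dr": [0,0,0],"offset": [0.3,0,0],"hand": -1},{"dr": [0,0,0],"offset": [0.15,-0.25,0],"hand": -1},{"dr": [0,0,0],"offset": [0.15,-0.25,0],"hand": -1},{"dr": [0,0,0],"offset": [0.15,-0.25,0],"hand": -1},{"dr": [0,0,0],"offset": [0.15,-0.25,0],"hand": -1}]'

```text
time_s: 5.6
eef_pos: [505.1, -60.6, 69.5]
ee_rot: [0.0, 0.796, 0.605, -0.0]
force: [1.1, 0.5, -2.9]
grip_width: 0.532
grip_force: 42.8
```

Request:
arm_command --increments '[{"dr": [0,0,0],"offset": [0.15,-0.2,0],"hand": -1},{"dr": [0,0,0],"offset": [0.1,-0.14,0],"hand": -1},{"dr": [0,0,0],"offset": [0,0,0],"hand": -1}]'

```text
time_s: 5.9
eef_pos: [473.4, -20.1, 69.5]
ee_rot: [-0.001, 0.795, 0.606, -0.0]
force: [0.1, -0.4, -1.9]
grip_width: 0.535
grip_force: 42.8
```

Run:
```python
from h import *
h=np.array([np.cos(1.298),np.sin(1.298)]);c=np.array([543.7,223.5])
to([*(c+h*(-97.5-150)),11]);to([*(c+h*-97.5),11])
ci=ctrl.camera_info("wrist");np.savez("w3.npz",**ci);im=ctrl.capture("wrist")[:,:,::-1];cv2.imwrite("pics/w3.png",im)
```

```text
tcp [473.4 -20.1  69.5] xaxis [0.265 0.964 0.   ] yaxis [ 0.964 -0.265 -0.001] z [-0.001  0.    -1.   ] off [0.05  0.018 0.488] t 5.9 F [ 0.1 -0.4 -1.9] w 0.535 j [-0.29  0.41  1.84 -0.    0.9  -0.02]
tcp [473.4 -20.1  69.5] xaxis [0.265 0.964 0.   ] yaxis [ 0.964 -0.265 -0.001] z [-0.001  0.    -1.   ] off [1.3   0.024 0.488] t 5.9 F [ 0.1 -0.4 -1.9] w 0.535 j [-0.29  0.41  1.84 -0.    0.9  -0.02]
```

View pics/w3.png

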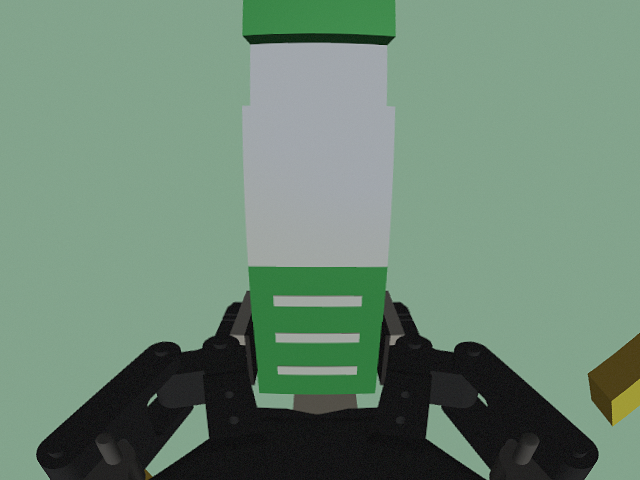

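The cartridge is held straight and centred on column ~319. I'll lower it to the counter and check its alignment with the case in the top view.

Request:
arm_command --increments '[{"dr": [0,0,0],"offset": [0.05,0.02,0.2],"hand": -1},{"dr": [0,0,0],"offset": [0,0,0.2],"hand": -1},{"dr": [0,0,0],"offset": [0,0,0.08],"hand": -1},{"dr": [0,0,0],"offset": [0,0,0],"hand": -1}]'

```text
time_s: 6.35
eef_pos: [479.2, -17.3, 11.4]
ee_rot: [-0.0, 0.796, 0.605, -0.0]
force: [0.1, -0.6, -2.0]
grip_width: 0.531
grip_force: 44.2
```

```bash
cat > al.py <<'E'
from h import *
np.set_printoptions(precision=2,suppress=True)
h=np.array([np.cos(1.298),np.sin(1.298)]);n=np.array([-h[1],h[0]]);c=np.array([543.7,223.5])
to([*(c+h*-97.5),11])
ims=[ctrl.capture("top").astype(np.float32) for _ in range(4)];im=np.mean(ims,0)
cv2.imwrite("pics/top1.png",im[:,:,::-1])
# lateral intensity profiles in case frame, at given height, averaged along x range
def edges(x0,x1,z,ch):
    ys=np.arange(-50,50,.25);P=[]
    for x in np.arange(x0,x1,1.):
        X=np.c_[c+h*x+ys[:,None]*n,np.full(len(ys),z)];u=proj("top",X).astype(np.float32)
        P.append(cv2.remap(ch,u[:,0][None],u[:,1][None],1)[0])
    p=np.mean(P,0);g=np.abs(np.gradient(cv2.GaussianBlur(p[None],(0,0),3)[0]))
    k=[i for i in range(2,len(g)-2) if g[i]==g[i-2:i+3].max() and g[i]>.25*g.max()]
    return [(ys[i],round(float(g[i]),2)) for i in k]
sat=im.max(2)-im.min(2);redc=im[:,:,0]
print("roof sat",edges(-45,-30,51,sat));print("roof g-b",edges(-45,-30,51,im[:,:,1]-im[:,:,2]));print("roof mid",edges(10,30,51,im[:,:,1]-im[:,:,2]))
for off in(-247.5+65+90-150,): pass
tc,_,_=tool();gx=(tc[:2]-c)@h;print("grasp case x",gx,"y",(tc[:2]-c)@n)
print("cart white",edges(gx+45,gx+75,42,im[:,:,2]-0.5*im[:,:,1]),"front",edges(gx+110,gx+145,42,im[:,:,2]))
E
python3 al.py
```

```text
tcp [479.2 -17.3  11.4] xaxis [ 0.27  0.96 -0.  ] yaxis [ 0.96 -0.27 -0.  ] z [-0.  0. -1.] off [ 1.26 -0.02  0.  ] t 6.35 F [ 0.1 -0.6 -2. ] w 0.531 j [-0.28  0.52  1.86 -0.    0.76 -0.01]
roof sat [(np.float64(-30.75), 0.86), (np.float64(32.0), 0.92)]
roof g-b [(np.float64(-30.0), 1.1), (np.float64(31.0), 1.32)]
roof mid [(np.float64(-29.5), 1.11), (np.float64(3.25), 0.35), (np.float64(12.0), 0.75), (np.float64(31.25), 1.33)]
grasp case x -249.01659174066714 y -2.9152329980575447
cart white [(np.float64(-19.75), 0.07), (np.float64(-15.75), 0.06), (np.float64(-7.75), 0.06), (np.float64(1.5), 0.06), (np.float64(8.25), 0.23), (np.float64(25.75), 0.08), (np.float64(32.25), 0.13)] front [(np.float64(-25.75), 2.11), (np.float64(21.5), 2.32)][ WARN:0@3.227] global loadsave.cpp:1063 imwrite_ Unsupported depth image for selected encoder is fallbacked to CV_8U.
```

Request:
arm_command --increments '[{"dr": [0,0,0],"offset": [0.08,-0.022,0],"hand": -1},{"dr": [0,0,0],"offset": [0.08,0,0],"hand": -1},{"dr": [0,0,0],"offset": [0.08,0,0],"hand": -1},{"dr": [0,0,0],"offset": [0.08,0,0],"hand": -1},{"dr": [0,0,0],"offset": [0.04,0,0],"hand": -1},{"dr": [0,0,0],"offset": [0.04,0,0],"hand": -1},{"dr": [0,0,0],"offset": [0.04,0,0],"hand": -1}]'

```text
time_s: 7.25
eef_pos: [490.6, 35.2, 11.7]
ee_rot: [-0.0, 0.796, 0.605, -0.0]
force: [0.0, 0.2, -3.5]
grip_width: 0.532
grip_force: 44.3
```

```bash
python3 al.py 2>/dev/null
```

```text
tcp [490.6  35.2  11.7] xaxis [ 0.27  0.96 -0.  ] yaxis [ 0.96 -0.27 -0.  ] z [-0. -0. -1.] off [0.82 0.01 0.01] t 7.25 F [ 0.   0.2 -3.5] w 0.532 j [-0.17  0.54  1.82 -0.    0.78  0.1 ]
roof sat [(np.float64(-30.75), 0.84), (np.float64(32.0), 0.92)]
roof g-b [(np.float64(-30.0), 1.1), (np.float64(31.0), 1.33)]
roof mid [(np.float64(-29.5), 1.1), (np.float64(3.0), 0.33), (np.float64(12.0), 0.76), (np.float64(31.25), 1.34)]
grasp case x -196.0353665584819 y 0.44886564556371067
cart white [(np.float64(-48.0), 0.06), (np.float64(-40.5), 0.05), (np.float64(-35.25), 0.1), (np.float64(-30.75), 0.08), (np.float64(-27.75), 0.09), (np.float64(-13.75), 0.09), (np.float64(-8.75), 0.1), (np.float64(-4.75), 0.1), (np.float64(0.0), 0.1), (np.float64(9.5), 0.08), (np.float64(12.0), 0.08), (np.float64(18.75), 0.15), (np.float64(38.75), 0.1), (np.float64(41.75), 0.1)] front [(np.float64(-28.0), 0.98), (np.float64(-22.25), 1.0), (np.float64(24.75), 1.94), (np.float64(34.0), 0.77)]
```

Request:
arm_command --increments '[{"dr": [0,0,0],"offset": [0.1,0.003,0],"hand": -1},{"dr": [0,0,0],"offset": [0.1,0,0],"hand": -1},{"dr": [0,0,0],"offset": [0.1,0,0],"hand": -1},{"dr": [0,0,0],"offset": [0.1,0,0],"hand": -1}]'

```text
time_s: 7.85
eef_pos: [503.9, 82.4, 11.7]
ee_rot: [-0.0, 0.796, 0.606, 0.0]
force: [0.3, 0.6, -2.8]
grip_width: 0.531
grip_force: 44.2
```

Request:
arm_command --increments '[{"dr": [0,0,0],"offset": [0.1,0,0],"hand": -1},{"dr": [0,0,0],"offset": [0.1,0,0],"hand": -1},{"dr": [0,0,0],"offset": [0.06,0,0],"hand": -1},{"dr": [0,0,0],"offset": [0.04,0,0],"hand": -1},{"dr": [0,0,0],"offset": [0.04,0,0],"hand": -1}]'

```text
time_s: 8.35
eef_pos: [514.6, 120.7, 11.6]
ee_rot: [-0.0, 0.796, 0.605, -0.0]
force: [-0.1, -0.2, -2.6]
grip_width: 0.532
grip_force: 44.2
```

Request:
arm_command --increments '[{"dr": [0,0,0],"offset": [0.02,0,0],"hand": -1},{"dr": [0,0,0],"offset": [0.02,0,0],"hand": -1}]'

```text
time_s: 8.55
eef_pos: [515.8, 125.0, 11.7]
ee_rot: [-0.0, 0.796, 0.605, -0.0]
force: [-0.3, 0.8, -2.7]
grip_width: 0.532
grip_force: 44.2
```

Request:
arm_command --increments '[{"dr": [0,0,0],"offset": [0.02,0,0],"hand": -1},{"dr": [0,0,0],"offset": [0.02,0,0],"hand": -1},{"dr": [0,0,0],"offset": [0,0,0],"hand": -1}]'

```text
time_s: 8.85
eef_pos: [517.2, 129.8, 11.7]
ee_rot: [0.0, 0.796, 0.605, 0.0]
force: [-0.5, -0.2, -2.9]
grip_width: 0.532
grip_force: 44.2
```

Request:
arm_command --increments '[{"dr": [0,0,0],"offset": [0.02,0,0],"hand": -1},{"dr": [0,0,0],"offset": [0,0,0],"hand": -1}]'

```text
time_s: 9.05
eef_pos: [517.8, 132.1, 11.7]
ee_rot: [0.0, 0.796, 0.605, 0.0]
force: [0.4, 0.8, -2.3]
grip_width: 0.532
grip_force: 44.2
```

Request:
arm_command --increments '[{"dr": [0,0,0],"offset": [0.02,0,0],"hand": -1},{"dr": [0,0,0],"offset": [0,0,0],"hand": -1}]'

```text
time_s: 9.25
eef_pos: [518.5, 134.5, 11.7]
ee_rot: [0.0, 0.796, 0.605, 0.0]
force: [0.3, 0.9, -2.6]
grip_width: 0.534
grip_force: 44.2
```

Request:
arm_command --increments '[{"dr": [0,0,0],"offset": [0.02,0,0],"hand": -1},{"dr": [0,0,0],"offset": [0,0,0],"hand": -1}]'

```text
time_s: 9.45
eef_pos: [518.7, 135.0, 11.6]
ee_rot: [0.001, 0.796, 0.606, -0.001]
force: [-3.3, -13.3, -0.6]
grip_width: 0.53
grip_force: 44.5
```

Request:
arm_command --increments '[{"dr": [0,0,0],"offset": [0.02,0,0],"hand": -1},{"dr": [0,0,0],"offset": [0,0,0],"hand": -1}]'

```text
time_s: 9.65
eef_pos: [519.1, 135.0, 11.5]
ee_rot: [0.002, 0.796, 0.606, -0.003]
force: [-5.0, -29.6, 1.5]
grip_width: 0.529
grip_force: 44.6
```

Request:
arm_command --increments '[{"dr": [0,0,0],"offset": [0.02,0,0],"hand": -1},{"dr": [0,0,0],"offset": [0,0,0],"hand": -1}]'

```text
time_s: 9.85
eef_pos: [519.2, 135.5, 11.3]
ee_rot: [0.002, 0.795, 0.606, -0.005]
force: [-8.6, -41.0, 2.9]
grip_width: 0.531
grip_force: 44.9
```

Request:
arm_command --increments '[{"dr": [0,0,0],"offset": [-0.02,0,0],"hand": -1},{"dr": [0,0,0],"offset": [-0.02,0,0],"hand": -1},{"dr": [0,0,0],"offset": [-0.008,0,0],"hand": -1},{"dr": [0,0,0],"offset": [0,0,0],"hand": -1}]'

```text
time_s: 10.25
eef_pos: [518.9, 135.5, 11.8]
ee_rot: [0.0, 0.796, 0.605, -0.0]
force: [-0.3, -4.1, -1.9]
grip_width: 0.53
grip_force: 44.2
```

Request:
arm_command --increments '[{"dr": [0,0,0],"offset": [0,0,0],"hand": 0.4},{"dr": [0,0,0],"offset": [0,0,0],"hand": 0.4},{"dr": [0,0,0],"offset": [0,0,0],"hand": 0.4},{"dr": [0,0,0],"offset": [0,0,0],"hand": 0.4}]'

```text
time_s: 10.65
eef_pos: [518.9, 135.9, 11.8]
ee_rot: [0.0, 0.796, 0.605, 0.0]
force: [-0.2, -0.2, 0.6]
grip_width: 0.701
grip_force: 0.0
```

Run:
```python
from h import *
to([0,0,0])
ci=ctrl.camera_info("wrist");np.savez("w4.npz",**ci);im=ctrl.capture("wrist")[:,:,::-1];cv2.imwrite("pics/w4.png",im)
```

```text
tcp [518.9 135.9  11.8] xaxis [0.267 0.964 0.   ] yaxis [ 0.964 -0.267  0.   ] z [ 0.  0. -1.] off [-2.245 -3.865  0.097] t 10.65 F [-0.2 -0.2  0.6] w 0.701 j [0.04 0.61 1.69 0.   0.84 0.31]
```

View pics/w4.png

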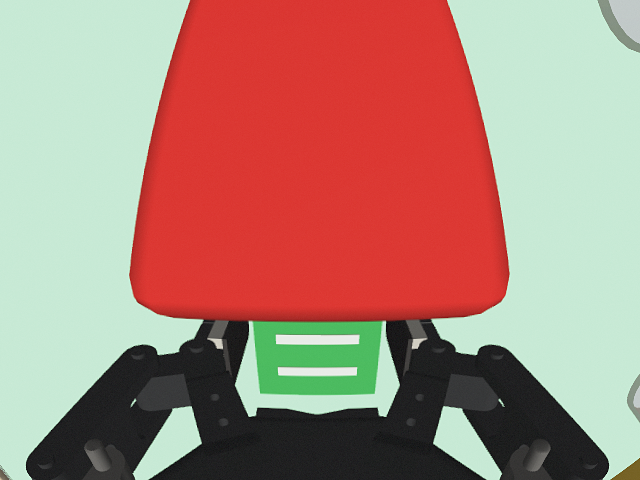

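The pad fills the wrist view and the grip sits centred below it. I'll back straight out along the axis, rise, and check that the cartridge is home.

Request:
arm_command --increments '[{"dr": [0,0,0],"offset": [-0.1,0,0],"hand": 1},{"dr": [0,0,0],"offset": [-0.25,0,0],"hand": 1},{"dr": [0,0,0],"offset": [-0.3,0,0],"hand": 1},{"dr": [0,0,0],"offset": [0,0,-0.35],"hand": 1},{"dr": [0,0,0],"offset": [0,0,-0.4],"hand": 1},{"dr": [0,0,0],"offset": [0,0,-0.4],"hand": 1},{"dr": [0,0,0],"offset": [0,0,-0.3],"hand": 1},{"dr": [0,0,0],"offset": [0,0,0],"hand": 1}]'

```text
time_s: 11.5
eef_pos: [499.7, 59.7, 190.4]
ee_rot: [0.003, 0.796, 0.605, 0.003]
force: [0.9, -0.5, -0.8]
grip_width: 0.993
grip_force: 0.0
```

Run:
```python
from h import *
to([0,0,0])
ci=ctrl.camera_info("wrist");np.savez("w5.npz",**ci);im=ctrl.capture("wrist")[:,:,::-1];cv2.imwrite("pics/w5.png",im);print(ci["t"],-ci["R"].T@ci["t"])
```

```text
tcp [499.7  59.7 190.4] xaxis [0.267 0.964 0.001] yaxis [ 0.964 -0.267  0.009] z [ 0.009 -0.001 -1.   ] off [-1.594 -3.894  1.549] t 11.5 F [ 0.9 -0.5 -0.8] w 0.993 j [-0.11  0.3   1.63 -0.    1.21  0.16]
[-467.4045207   154.71556995  395.69345568] [519.04092055 135.91554602 333.31770365]
```

View pics/w5.png

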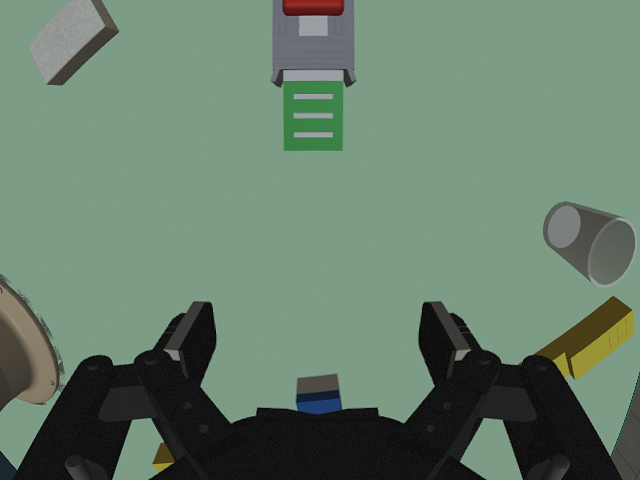

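Run:
```python
from h import *
np.set_printoptions(precision=2,suppress=True)
ci=dict(np.load("w5.npz"));im=cv2.imread("pics/w5.png").astype(int)
h=np.array([np.cos(1.298),np.sin(1.298)]);n=np.array([-h[1],h[0]]);c=np.array([543.7,223.5])
H,S,V=cv2.split(cv2.cvtColor(im.astype(np.uint8),cv2.COLOR_BGR2HSV).astype(int))
for r in range(62,90): print(r,H[r,313],S[r,313],V[r,313],end="; ")
g=(abs(H-62)<14)&(S>120);g[200:]=0
b=blobs(g,300)[0];bb=cv2.boxPoints(cv2.minAreaRect(b));w=plane("wrist",bb,42,ci)[:,:2]-c
print("\ngrip box",bb.tolist(),np.c_[w@h,w@n])
f=plane("wrist",[[274,70],[354,70]],51,ci)[:,:2]-c;print("roof edge",np.c_[f@h,f@n])
f=plane("wrist",[[273,86],[355,86]],22,ci)[:,:2]-c;print("flare",np.c_[f@h,f@n])
```

```text
62 115 26 119; 63 113 29 115; 64 112 24 115; 65 111 28 117; 66 110 26 119; 67 110 26 120; 68 117 23 102; 69 110 8 96; 70 107 15 154; 71 105 15 165; 72 107 14 163; 73 108 16 164; 74 107 14 164; 75 106 17 163; 76 105 16 163; 77 105 15 165; 78 105 15 165; 79 114 15 168; 80 79 23 152; 81 65 153 130; 82 65 137 132; 83 65 137 132; 84 65 141 132; 85 65 137 132; 86 65 139 132; 87 65 137 132; 88 65 137 132; 89 65 138 131; 
grip box [[283.9999694824219, 80.99999237060547], [341.9999694824219, 80.99999237060547], [341.9999694824219, 149.99996948242188], [283.9999694824219, 149.99996948242188]] [[ -61.25   22.54]
 [ -61.2   -21.95]
 [-115.56  -22.47]
 [-115.59   22.84]]
roof edge [[-53.49  29.32]
 [-53.37 -30.19]]
flare [[-63.23  33.15]
 [-63.11 -34.22]]
```

The cartridge is in, with the roof edge at row 70 and the grip boundary at row 81, about 8 mm in front of it. The stop force was crisp. Next I'll close the fingers and go above the pad.

```bash
python3 -c "
from h import *
to([538.3,204.2,150])"
```

```text
tcp [498.5  59.8 187.5] xaxis [0.267 0.964 0.001] yaxis [ 0.964 -0.267  0.004] z [ 0.004 -0.001 -1.   ] off [ 1.248 -0.004  0.314] t 11.55 F [ 0.5  0.2 -0.1] w 1.002 j [-0.11  0.3   1.63 -0.    1.2   0.16]
```

Request:
arm_command --increments '[{"dr": [0,0,0],"offset": [0.25,0,0],"hand": -1},{"dr": [0,0,0],"offset": [0.25,0,0],"hand": -1},{"dr": [0,0,0],"offset": [0.25,0,0],"hand": -1},{"dr": [0,0,0],"offset": [0.25,0,0],"hand": -1},{"dr": [0,0,0],"offset": [0.25,0,0],"hand": -1},{"dr": [0,0,0],"offset": [0,0,0.2],"hand": -1},{"dr": [0,0,0],"offset": [0,0,0.1],"hand": -1},{"dr": [0,0,0],"offset": [0,0,0],"hand": -1}]'

```text
time_s: 12.35
eef_pos: [536.6, 204.2, 146.9]
ee_rot: [-0.001, 0.796, 0.605, -0.003]
force: [-0.4, -1.1, 0.6]
grip_width: 0.001
grip_force: 0.0
```

Request:
arm_command --increments '[{"dr": [0,0,0],"offset": [0,0,0.1],"hand": -1},{"dr": [0,0,0],"offset": [0,0,0.1],"hand": -1},{"dr": [0,0,0],"offset": [0,0,0.1],"hand": -1}]'

```text
time_s: 12.65
eef_pos: [538.8, 204.5, 114.2]
ee_rot: [0.001, 0.796, 0.605, 0.001]
force: [-0.4, -1.6, 8.2]
grip_width: 0.001
grip_force: 3.3
```

Request:
arm_command --increments '[{"dr": [0,0,0],"offset": [0,0,0.1],"hand": -1},{"dr": [0,0,0],"offset": [0,0,0.1],"hand": -1},{"dr": [0,0,0],"offset": [0,0,0.08],"hand": -1}]'

```text
time_s: 12.95
eef_pos: [538.1, 204.6, 79.5]
ee_rot: [0.0, 0.796, 0.605, 0.0]
force: [0.4, -0.0, 0.3]
grip_width: 0.001
grip_force: 0.0
```

Request:
arm_command --increments '[{"dr": [0,0,0],"offset": [0,0,0.05],"hand": -1},{"dr": [0,0,0],"offset": [0,0,0.04],"hand": -1},{"dr": [0,0,0],"offset": [0,0,0],"hand": -1}]'

```text
time_s: 13.25
eef_pos: [537.7, 205.0, 68.6]
ee_rot: [-0.0, 0.796, 0.605, -0.0]
force: [0.3, -0.1, -0.2]
grip_width: 0.004
grip_force: 0.0
```

Force dropped to zero at z = 79, so the detent probably pulled the lever down. I'll lift away and check.

Request:
arm_command --increments '[{"dr": [0,0,0],"offset": [0,0,-0.2],"hand": -1},{"dr": [0,0,0],"offset": [0,0,-0.4],"hand": -1},{"dr": [0,0,0],"offset": [-0.1,0,-0.4],"hand": -1},{"dr": [0,0,0],"offset": [-0.4,0,0],"hand": -1},{"dr": [0,0,0],"offset": [-0.4,0,0],"hand": -1},{"dr": [0,0,0],"offset": [-0.4,0,0],"hand": -1},{"dr": [0,0,0],"offset": [-0.3,0,-0.2],"hand": -1},{"dr": [0,0,0],"offset": [0,0,0],"hand": -1}]'

```text
time_s: 14.05
eef_pos: [487.1, 16.7, 216.2]
ee_rot: [0.002, 0.797, 0.604, 0.001]
force: [0.2, 0.3, -0.2]
grip_width: -0.0
grip_force: 0.0
```

Run:
```python
from h import *
to([0,0,0])
w=ctrl.capture("wrist")[:,:,::-1];s=ctrl.capture("scene")[:,:,::-1]
d=cv2.resize(s[245:325,385:497],(448,320),interpolation=2)
o=np.zeros((560,800,3),np.uint8);o[:240,:]=cv2.resize(w,(800,600))[:240];o[240:,:448]=d
cv2.imwrite("pics/end.png",o)
```

```text
tcp [487.1  16.7 216.2] xaxis [ 0.271  0.963 -0.   ] yaxis [ 0.963 -0.271  0.005] z [ 0.005 -0.002 -1.   ] off [-1.233 -3.879  1.782] t 14.05 F [ 0.2  0.3 -0.2] w -0.0 j [-0.21  0.24  1.63 -0.    1.26  0.07]
```

View pics/end.png

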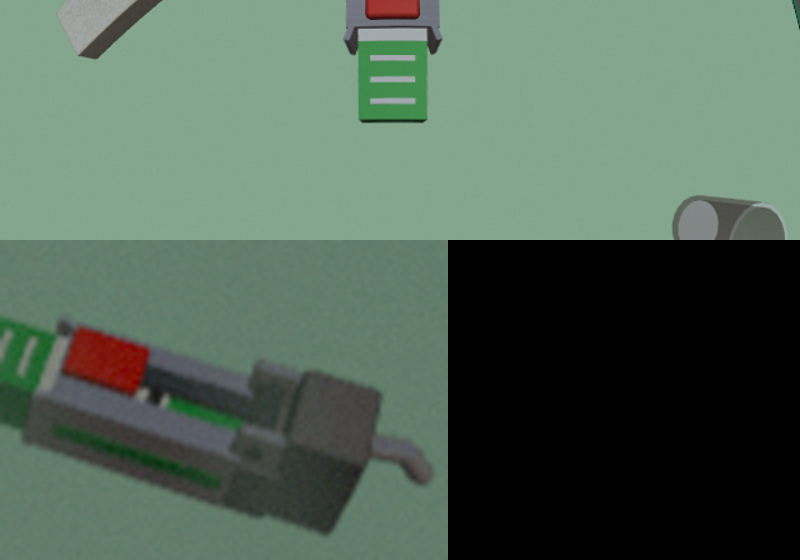

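The lever lies flat and stays down with its nose in the notch, and the arm is clear of everything. Handing in.

```bash
python3 -c "
from rig import ctrl
print(ctrl.finish_job())"
```

```text
the job is handed in; nothing more can be done
None
```

I slid the green cartridge in until it met the stop, and pressed the red lever down, where it stays by itself. The blue cartridge, tumblers and carton were not touched, and the job is handed in at about 14 s (no verdict was returned).

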